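Clear the carving slate and hang up the scraper

TASK

Take the scraper block by its red grip and, holding it, wipe all five antler chips off the slate into the cedar trough at its end, without touching the chips with the gripper. Then set the scraper down astride the brass drying bar, still in the gripper until it rests there, and let go. Leave the fox, cup, punch, holding block, hammer and jar where they are.

Things in the scene. Friction and masses are not known exactly. Their poses are not given: they have to be found in the camera images.
- scraper: loose saddle-shaped bamboo scraper block, 120 mm long (x), 50 thick (y), 81 high (z up), 0.2 kg; origin at centre of underside. Two full-length feet 13 mm thick; between them a channel 24 mm wide, 34 deep, open below and at the ends; web from z = 34 to 46 mm; on it a red grip 70 (x) x 22 mm (y), z = 46 to 81: pinch across y. Stands on its feet, x within 0.35 rad of world x
- slate (a point): point on top of a fixed dark slate, 45 mm above the bench; y along it (within 0.25 rad of world y), z up. Top runs y = -60 to +140 mm, free width 150 mm between side fences 8 mm thick, 12 mm high; no fence at the +y end. At y = -60 it drops into the cedar chip trough: inside 150 mm (x), y = -60 to -150, 39 mm deep, walls level with the slate. Sweep towards -y
- bar (a point): middle of the top face of the fixed brass drying bar; x along it (within 0.35 rad of world x), z up. Bar 14 x 14 mm, top 110 mm above the bench, 196 mm free between wooden end boards, 50 mm wide, no higher than the bar; base 230 x 70 x 12 mm. Bar and scraper start on opposite sides of the slate, either way round
- chip0: loose cream-white antler chip, 28 (x) x 22 (y) x 10 (z) mm, 12 g, lying flat on the slate; origin at the centre of its underside as built
- chip1: loose cream-white antler chip, 28 (x) x 22 (y) x 10 (z) mm, 12 g, lying flat on the slate; origin at the centre of its underside as built
- chip2: loose cream-white antler chip, 28 (x) x 22 (y) x 10 (z) mm, 12 g, lying flat on the slate; origin at the centre of its underside as built
- chip3: loose cream-white antler chip, 28 (x) x 22 (y) x 10 (z) mm, 12 g, lying flat on the slate; origin at the centre of its underside as built
- chip4: loose cream-white antler chip, 28 (x) x 22 (y) x 10 (z) mm, 12 g, lying flat on the slate; origin at the centre of its underside as built
- fox: amber-coloured resin fox, sitting, about 95 mm high and 60 mm across; origin at the centre of its underside. Bystander
- tea_cup: pewter tea cup, 72 mm across the rim, 70 mm high; origin at the centre of its underside. Bystander
- punch: blackened iron punch lying down, 130 mm long, 20 mm thick; x along its length. Bystander
- holding_block: bamboo holding block 90 x 60 x 35 mm with a dark cross groove in its top; origin at the centre of its underside. Bystander
- mallet: small hammer with a light wooden handle, 200 mm long, lying along its x. Bystander
- oil_jar: jar 56 mm across, 75 mm high, red lid; origin at the centre of its underside. Bystander

How it is judged:
By the outcome, as a careful person would: the job done as asked, in the order asked, and still so for the second after the job is handed in, with the robot touching nothing.
It also fails if it takes over 54 s, if anything falls off the work surface, if the arm or the gripper's body presses on something with over 40 N, if the wrist force passes 120 N, or if a joint passes its speed limit or range.

ROBOT

A 6-joint arm with a two-finger parallel gripper is mounted at the origin on the work surface. World frame = base frame: x ahead of the robot, y to its left, z up, the work surface at z = 0. Lengths are in m, angles in rad, forces in N, time in s.
With the tool pointing down it reaches from about 0.35 to 0.925 m from the base axis. Payload 6.4 kg.
Tool frame: the origin (TCP) lies between the finger pads; the fingertips stand 25 mm ahead of it and the grasp point (between the pads) lies 6 mm ahead of it; z points along the fingers, y is the line along which they close (so a half turn about z gives the same grasp; the last joint's range is limited). The gripper opens to 94 mm and grips with 3 to 60 N. Pads are 16 mm wide; open, the fingers measure 119 mm over their backs; the gripper's body (75 mm by 177 mm) begins 78 mm behind the grasp point.
Start: joints at [-1.493, 0.245, 1.558, -0, 1.339, -0.174], TCP at [0.162, -0.63, 0.23] pointing down, gripper open.
Joint ranges: [-3.13, 3.13], [-1.02, 2.26], [0.13, 2.54], [-0.95, 4.09], [0.21, 2.88], [-2.74, 2.74]. Speed limits (rad/s): [2.57, 2.57, 3.14, 3.14, 3.14, 3.14].

INTERFACE

Orientations are given as a unit quaternion [w, x, y, z].
In Python, from cell import get_obs, cams, order gives the robot as it stands.
- The arm moves only by the tool play_rows, never from a script. Its argument "deltas" is a list of rows, each an object of numbers: "x", "y", "z": the shift along the world's x, y, z in cm; "ax", "ay", "az": the turn, a rotation vector about the world's x, y, z in degrees; "jaw": the opening, from -1 (shut) to 1 (fully open). A call has 1 to 5 rows; each row shifts and turns the commanded pose from where the row before left it; what a row does not reach is not made up. A row lasts 1/8 s, in which the tool goes at most 62.5 mm and 10.7 degrees, less where a joint would pass 70% of its speed; a pose out of reach is approached as far as the arm can. A call is refused whole if a number of a shift passes 6.25 or a number of a turn 10.7, either way. A call with a gripper value outside its range is refused whole. The fingers move at their own pace and stop on an object; the grip force is fixed at half the most. Time passes only in rows, so rows that do not move let the fingers close. It gives the time, the measured TCP pose, the force, the opening and the grip force at its end, in the units of the state.
- get_obs(): the state, without advancing time (a new reading comes with each control period).
- cams.grab_frame(name): name is "side" or "top" or "wrist"; returns the picture (400x640x3 uint8, red, green, blue); there is no depth.
- cams.get_calibration(name): a dict with "fx", "fy", "cx", "cy" (pixels), "distortion" ([k1, k2, p1, p2, k3] as OpenCV has them; the pictures are not rectified), "extrinsics" (4x4, takes a point from camera to world coordinates). Camera axes: x right, y up, looking along -z (the intrinsics and any distortion apply to the point x, -y, -z); pixel columns grow to the right and rows downward; lengths in m; the calibration is good to about 2 mm. A picture is of the moment at which its call begins: read the wrist's pose just before it. get_calibration takes no time and is no camera call; for the wrist camera it gives the pose at the moment of the call.
- order.sign_off(): hands the job in; it is judged then, once.
The state is a dict: "time_s": time; "joints": joint angles; "qd": joint speeds; "effort": joint torques, N m; "position": TCP position; "ee_rot": TCP orientation; "wrist_force": force on the tool from outside, world axes, zero at the start; "torque": the same for the moment, N m; "grip_width": finger opening in m; "gripper_force": force on a finger pad.
Only numpy, scipy, OpenCV 4.12 (cv2) and the standard library are available. Lean on these libraries where they do the work, as an engineer would, in place of code of your own. Each camera call takes 0.05 s, during which the arm holds its last target. There are 200 camera calls.

## Working session

There is one attempt and no reset: what is moved stays moved. The work goes in short steps, Python scripts to look and compute and a tool call to move; the robot and the scene stay as the last step left them, time stands still between calls to the robot, and variables do not carry over. Pictures are saved under pics/ and viewed, at most 10 in all, crops included, and the job is handed in when it is done.

Besides the shell and the picture viewer there is one more tool, called after ">>>" by a JSON object that holds its "api" and its "payload", one argument or row to a line. play_rows: Moves the arm, as the interface text tells. Its arguments: {"type":"object","properties":{"deltas":{"type":"array"}},"required":["deltas"]}

```bash
mkdir -p pics && python3 - <<'E'
from cell import get_obs,cams
import cv2
for n in ("top","side"):
    im=cams.grab_frame(n); cv2.imwrite(f"pics/{n}0.png",im[:,:,::-1])
    c=cams.get_calibration(n); print(n,c)
print(get_obs())
E
```

```text
top {'fx': 410.3806434096272, 'fy': 410.3806434096272, 'cx': 318.6667931387665, 'cy': 197.54361337829917, 'distortion': array([-0.02181923,  0.        ,  0.        ,  0.        ,  0.        ]), 'extrinsics': array([[ 0.00388913,  0.99392841, -0.10995994,  0.43396002],
       [-0.99986181,  0.00208774, -0.0164926 , -0.00155108],
       [-0.01616289,  0.11000889,  0.99379918,  1.02908437],
       [ 0.        ,  0.        ,  0.        ,  1.        ]])}
side {'fx': 519.747129492206, 'fy': 519.747129492206, 'cx': 325.47627872241213, 'cy': 203.7812753312164, 'distortion': array([0.00293476, 0.        , 0.        , 0.        , 0.        ]), 'extrinsics': array([[-0.91591972,  0.29120617, -0.27620651,  0.14555565],
       [-0.40106823, -0.6903599 ,  0.60211916,  0.88961011],
       [-0.01534108,  0.66227047,  0.74910779,  1.18814374],
       [ 0.        ,  0.        ,  0.        ,  1.        ]])}
{'time_s': 0.1, 'joints': array([-1.49310199e+00,  2.45758662e-01,  1.55885103e+00,  1.24250461e-05,
        1.33868707e+00, -1.74115415e-01]), 'qd': array([-0.00039899, -0.00247449, -0.00293291, -0.0013046 ,  0.0023434 ,
        0.00026309]), 'effort': array([-5.08858848e-04, -4.16913986e+01, -3.15526128e+01,  6.86812447e-02,
        3.09982232e-02, -5.62230855e-05]), 'position': array([ 0.16191328, -0.62901506,  0.22946837]), 'ee_rot': array([-8.50773863e-04,  9.92084266e-01,  1.25571030e-01,  4.70998086e-05]), 'wrist_force': array([-0.46154796, -1.1542666 , -0.66081849]), 'torque': array([-0.00640125, -0.05626069,  0.01481325]), 'gripper_force': 0.0, 'grip_width': 0.09393353465665379}
```

View pics/top0.png

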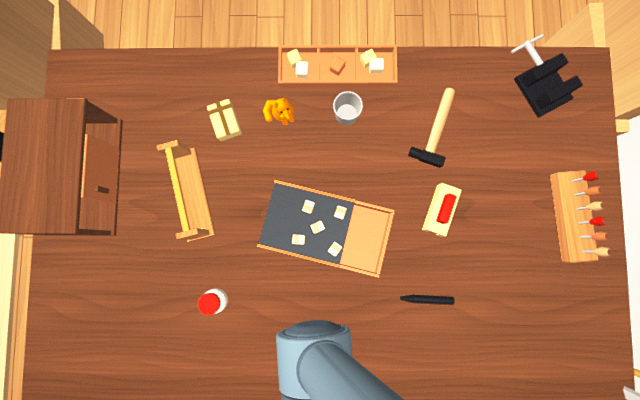

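View pics/side0.png

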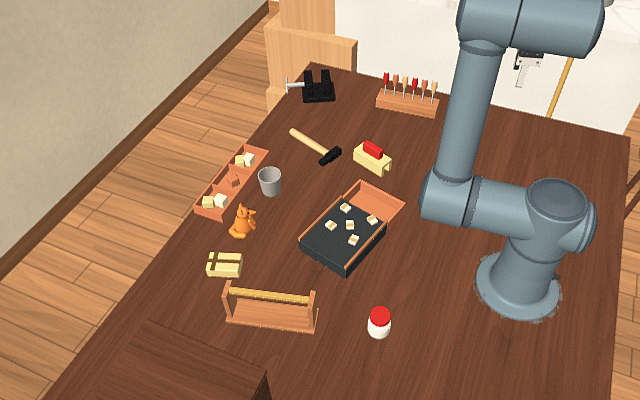

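Top view: the slate's left end is at about (275,183)–(260,247), the trough is on its right, the scraper is at (441,209) and the bar runs (168,150)–(185,232). The side view agrees with this. Next I'll enlarge both for pixel readings.

```bash
cat > h.py <<'E'
import cv2,numpy as np
from cell import cams
def K(c): return np.array([[c['fx'],0,c['cx']],[0,c['fy'],c['cy']],[0,0,1]])
def px2w(c,uv,z):
    n=cv2.undistortPoints(np.array(uv,float).reshape(-1,1,2),K(c),c['distortion'])[:,0]
    E=c['extrinsics']; d=np.c_[n[:,0],-n[:,1],-np.ones(len(n))]@E[:3,:3].T
    o=E[:3,3]; return o+d*((z-o[2])/d[:,2])[:,None]
def w2px(c,P):
    E=c['extrinsics']; q=(np.array(P,float).reshape(-1,3)-E[:3,3])@E[:3,:3]
    return cv2.projectPoints(q*[1,-1,-1],np.zeros(3),np.zeros(3),K(c),c['distortion'])[0][:,0]
E
python3 - <<'E'
import cv2
t=cv2.imread("pics/top0.png")
a=cv2.resize(t[175:285,255:415],None,fx=5,fy=5,interpolation=cv2.INTER_CUBIC)
cv2.imwrite("pics/c1.png",a)
b=cv2.resize(t[135:245,150:220],None,fx=5,fy=5,interpolation=cv2.INTER_CUBIC)
c=cv2.resize(t[175:245,410:470],None,fx=7,fy=7,interpolation=cv2.INTER_CUBIC)
import numpy as np
o=np.zeros((560,780,3),np.uint8); o[:550,:350]=b; o[:490,360:780]=c
cv2.imwrite("pics/c2.png",o)
E
```

```text
(no output)
```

View pics/c1.png

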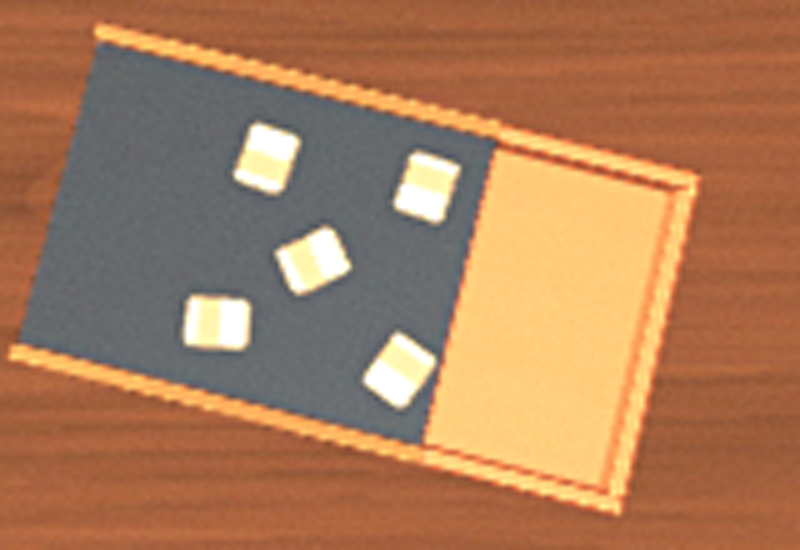

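View pics/c2.png

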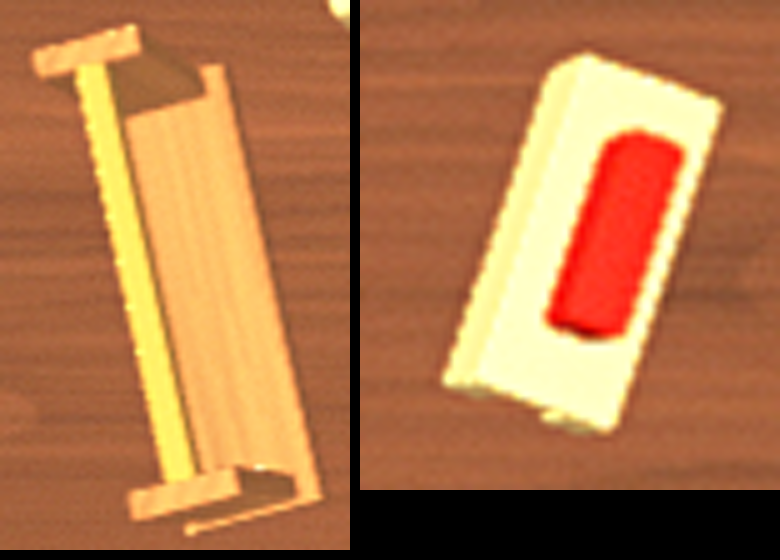

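Readings from the crops: slate corners (97,45), (496,140), (425,443) and (20,343). Scraper web corners (721,104), (612,432) and (585,55). Bar strip from (77–107,68) to (165–200,478). I'll compute positions and check them against the stated sizes.

```bash
python3 - <<'E'
from h import *
np.set_printoptions(precision=4,suppress=True)
c=cams.get_calibration("top")
f=lambda L,s,o:(np.array(L,float)+.5)/s-.5+np.array(o)
S=px2w(c,f([(97,45),(496,140),(425,443),(20,343)],5,(255,175)),.045)
print("slate",S[:,:2],[np.linalg.norm(S[i]-S[(i+1)%4]) for i in range(4)])
m=px2w(c,f([(267,158),(427,186),(313,260),(217,322),(400,371)],5,(255,175)),.055)
e=(S[1]+S[2])/2; v=S[0]-S[1]+S[3]-S[2]; v/=np.linalg.norm(v); ux=np.array([v[1],-v[0],0])
org=e+.06*v; print("slate origin",org,"yaw deg",np.degrees(np.arctan2(ux[1],ux[0])))
print("chips local",np.c_[(m-org)@ux,(m-org)@v])
W=px2w(c,f([(721,104),(612,432),(585,55)],7,(410-360/7,175)),.046)
print("web",W[:,:2],np.linalg.norm(W[0]-W[1]),np.linalg.norm(W[0]-W[2]))
d=W[0]-W[1]; print("scr yaw",np.degrees(np.arctan2(d[1],d[0])), "centre", (W[1]+W[2])/2)
G=px2w(c,f([(685,152),(628,337),(605,140)],7,(410-360/7,175)),.081); print("grip",G[:,:2])
B=px2w(c,f([(77,68),(105,68),(165,482),(197,478)],5,(150,135)),.110)
print("bar",B[:,:2])
# side-view cues
s=cams.get_calibration("side"); im=cv2.imread("pics/side0.png")
a=cv2.resize(im[270:340,215:325],None,fx=5,fy=5,interpolation=cv2.INTER_CUBIC)
b=cv2.resize(im[130:185,340:400],None,fx=5,fy=5,interpolation=cv2.INTER_CUBIC)
o=np.zeros((640,560,3),np.uint8);o[:350,:550]=a;o[360:635,:300]=b;cv2.imwrite("pics/c3.png",o)
E
```

```text
slate [[ 0.5767  0.1233]
 [ 0.5308 -0.0698]
 [ 0.3864 -0.0355]
 [ 0.4327  0.158 ]] [np.float64(0.19854433718343933), np.float64(0.1484501076007266), np.float64(0.19892063469914245), np.float64(0.1480628725758899)]
slate origin [0.4725 0.0057 0.045 ] yaw deg -13.418604051233611
chips local [[ 0.0392  0.0446]
 [ 0.044  -0.0326]
 [-0.0029  0.0118]
 [-0.042   0.049 ]
 [-0.044  -0.0404]]
web [[ 0.5631 -0.3284]
 [ 0.4506 -0.2876]
 [ 0.5801 -0.2821]] 0.11965919513967171 0.04927518814291321
scr yaw -19.94019372752721 centre [ 0.5153 -0.2848  0.046 ]
grip [[ 0.5425 -0.3043]
 [ 0.4812 -0.2835]
 [ 0.5464 -0.2779]]
bar [[0.6494 0.3686]
 [0.6494 0.3555]
 [0.4592 0.3198]
 [0.4611 0.3053]]
```

```bash
python3 -c "
import cv2
a=cv2.imread('pics/c3.png');cv2.imwrite('pics/c3.png',a[:600])"
```

```text
(no output)
```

View pics/c3.png

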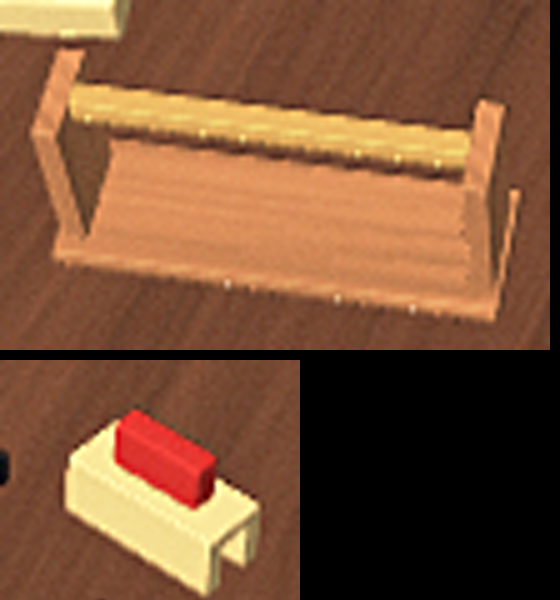

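The side view shows the bar's top strip from (72,85) to (470,130) and the scraper standing on its feet. The sizes agree: slate 199x148, web 119.7x49.3, bar 196 long. As a cross-check I'll project both models into the side crop.

```bash
python3 - <<'E'
from h import *
np.set_printoptions(precision=1,suppress=True)
s=cams.get_calibration("side")
def box(c,yaw,L,w,z):
    a=np.radians(yaw);R=np.array([[np.cos(a),-np.sin(a)],[np.sin(a),np.cos(a)]])
    return [[*(R@[sx*L/2,sy*w/2]+c),z] for sx,sy in((1,1),(1,-1),(-1,-1),(-1,1))]
im=cv2.imread("pics/side0.png")
k=6
def draw(im,P,col):
    q=((w2px(s,P)+.5)*k).astype(np.int32); cv2.polylines(im,[q],True,col,1)
im=cv2.resize(im,None,fx=k,fy=k,interpolation=cv2.INTER_CUBIC)
b=(.5548,.3373)
draw(im,box(b,14.7,.196,.014,.110),(255,0,0));draw(im,box(b,14.7,.196,.014,.096),(255,0,0))
g=(.5154,-.2845)
draw(im,box(g,-19.94,.12,.05,.046),(0,0,255));draw(im,box(g,-19.94,.12,.05,0),(0,0,255));draw(im,box(g,-19.94,.07,.022,.081),(255,0,0))
o=np.zeros((600,700,3),np.uint8);o[:270]=im[280*k:325*k,213*k:213*k+700];o[270:600,:372]=im[130*k:185*k,340*k:402*k]
cv2.imwrite("pics/c4.png",o)
E
```

```text
(no output)
```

View pics/c4.png

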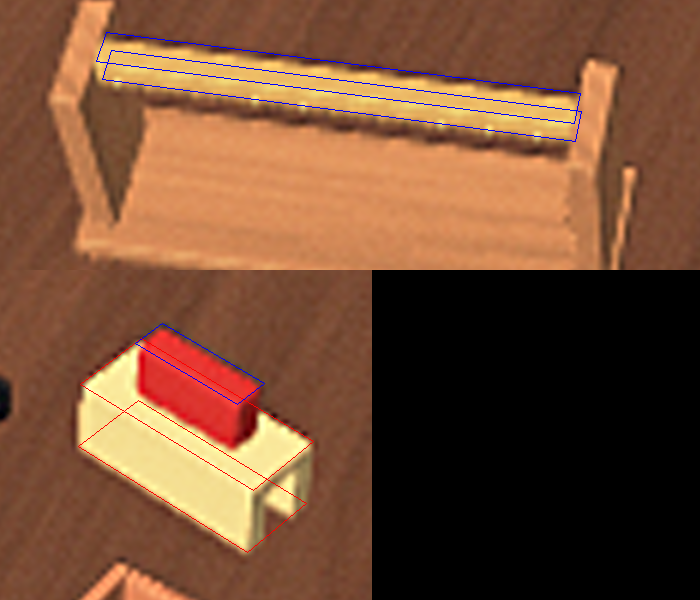

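The projections match to about 1 px, so I'm moving over the scraper.

>>> {"api": "play_rows", "payload": {
  "deltas": [
    {"x":3.5,"y":3.4,"az":-3.4,"jaw":1},
    {"x":3.5,"y":3.4,"az":-3.4,"jaw":1},
    {"x":3.5,"y":3.4,"az":-3.4,"jaw":1},
    {"x":3.5,"y":3.4,"az":-3.4,"jaw":1},
    {"x":3.5,"y":3.4,"az":-3.4,"jaw":1}
  ]
}}

```text
schema error: expected keys x, y, z, ax, ay, az, jaw
```

>>> {"api": "play_rows", "payload": {
  "deltas": [
    {"x":3.5,"y":3.4,"az":-3.4,"jaw":1},
    {"x":3.5,"y":3.4,"az":-3.4,"jaw":1},
    {"x":3.5,"y":3.4,"az":-3.5,"jaw":1},
    {"x":3.5,"y":3.4,"z":-2,"az":-3.5,"jaw":1},
    {"x":3.5,"y":3.4,"z":-3,"az":-3.5,"jaw":1}
  ]
}}

```text
schema error: expected keys x, y, z, ax, ay, az, jaw
```

>>> {"api": "play_rows", "payload": {
  "deltas": [
    {"jaw":1},
    {"jaw":1}
  ]
}}

```text
schema error: expected keys x, y, z, ax, ay, az, jaw
```

```bash
python3 - <<'E'
from h import *
from cell import get_obs
o=get_obs();print(o['time_s'],o['position'],o['ee_rot'],o['joints'])
im=cams.grab_frame("wrist");cv2.imwrite("pics/w1.png",im[:,:,::-1])
c=cams.get_calibration("wrist")
print(w2px(c,[[.5154,-.2845,.081]]))
hsv=cv2.cvtColor(im,cv2.COLOR_RGB2HSV);m=((hsv[...,0]<6)|(hsv[...,0]>174))&(hsv[...,1]>190)&(hsv[...,2]>120)
n,l,st,ce=cv2.connectedComponentsWithStats(m.astype(np.uint8))
for i in range(1,n):
    if st[i,4]>300: print(st[i],ce[i],cv2.minAreaRect(np.argwhere(l==i)[:,::-1].astype(np.float32)))
E
```

```text
0.1 [ 0.16191328 -0.62901506  0.22946837] [-8.50773863e-04  9.92084266e-01  1.25571030e-01  4.70998086e-05] [-1.49310199e+00  2.45758662e-01  1.55885103e+00  1.24250461e-05
  1.33868707e+00 -1.74115415e-01]
[[  80.69324722 -216.61976251]]
```

View pics/w1.png

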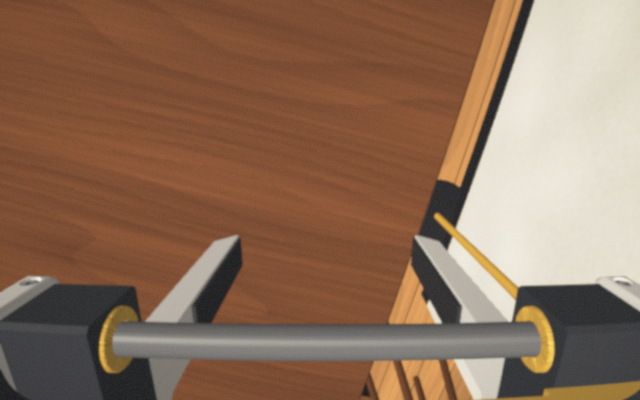

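The wrist picture shows only the open fingers over the bench edge, because the moves were refused: every row needs all seven keys. I'll resend them.

>>> {"api": "play_rows", "payload": {
  "deltas": [
    {"x":3.5,"y":3.4,"z":0,"ax":0,"ay":0,"az":-3.4,"jaw":1},
    {"x":3.5,"y":3.4,"z":0,"ax":0,"ay":0,"az":-3.4,"jaw":1},
    {"x":3.5,"y":3.4,"z":0,"ax":0,"ay":0,"az":-3.4,"jaw":1},
    {"x":3.5,"y":3.4,"z":0,"ax":0,"ay":0,"az":-3.4,"jaw":1},
    {"x":3.5,"y":3.4,"z":0,"ax":0,"ay":0,"az":-3.4,"jaw":1}
  ]
}}

```text
time_s: 0.78
position: [0.3378, -0.4581, 0.2302]
ee_rot: [-0.0, 1.0, -0.024, -0.0]
wrist_force: [0.3, -0.9, 0.9]
grip_width: 0.0942
gripper_force: 0.0
```

>>> {"api": "play_rows", "payload": {
  "deltas": [
    {"x":3.5,"y":3.4,"z":0,"ax":0,"ay":0,"az":-3.4,"jaw":1},
    {"x":3.5,"y":3.4,"z":0,"ax":0,"ay":0,"az":-3.5,"jaw":1},
    {"x":3.5,"y":3.4,"z":0,"ax":0,"ay":0,"az":-3.5,"jaw":1},
    {"x":3.5,"y":3.4,"z":-2,"ax":0,"ay":0,"az":-3.5,"jaw":1},
    {"x":3.5,"y":3.4,"z":-2,"ax":0,"ay":0,"az":-3.5,"jaw":1}
  ]
}}

```text
time_s: 1.4
position: [0.513, -0.2883, 0.1901]
ee_rot: [0.0, 0.985, -0.174, 0.0]
wrist_force: [-0.0, -0.6, 0.1]
grip_width: 0.0939
gripper_force: 0.0
```

>>> {"api": "play_rows", "payload": {
  "deltas": [
    {"x":0,"y":0,"z":0,"ax":0,"ay":0,"az":0,"jaw":1},
    {"x":0,"y":0,"z":0,"ax":0,"ay":0,"az":0,"jaw":1}
  ]
}}

```text
time_s: 1.65
position: [0.5118, -0.2898, 0.1905]
ee_rot: [0.0, 0.985, -0.173, -0.0]
wrist_force: [0.5, 0.3, -0.3]
grip_width: 0.0942
gripper_force: 0.0
```

```bash
python3 - <<'E'
from h import *
from cell import get_obs
o=get_obs();print(o['time_s'],o['position'],o['ee_rot'],o['joints'],o['wrist_force'])
from scipy.spatial.transform import Rotation as R
M=R.from_quat(np.roll(o['ee_rot'],-1)).as_matrix();print("yaw x",np.degrees(np.arctan2(M[1,0],M[0,0])),M[:,2])
im=cams.grab_frame("wrist");cv2.imwrite("pics/w2.png",im[:,:,::-1])
c=cams.get_calibration("wrist")
print(w2px(c,[[.5154,-.2845,.081]]))
E
```

```text
1.65 [ 0.51178058 -0.28981882  0.19054825] [ 1.62256156e-04  9.84885105e-01 -1.73208828e-01 -7.14349479e-05] [-7.07750854e-01  1.41025155e-01  1.75321127e+00 -3.71324214e-04
  1.24731417e+00  1.21133713e+00] [ 0.53331715  0.28237747 -0.33535497]
yaw x -19.94888072302018 [-1.96918830e-04 -2.94861016e-04 -9.99999937e-01]
[[317.30480141 207.62970367]]
```

View pics/w2.png

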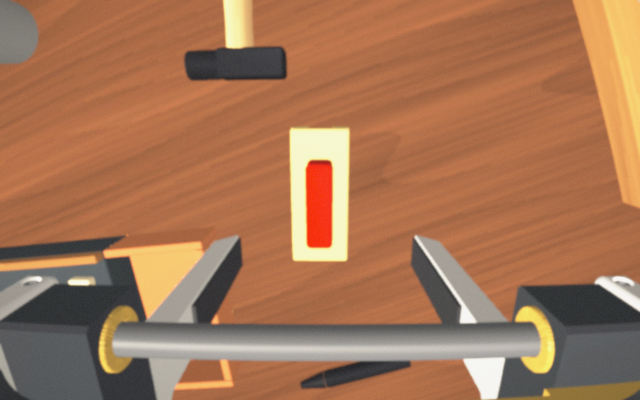

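The grip is centred at about (319,206) against a predicted (317,208), and it lines up with the fingers. Now I'll descend and close.

>>> {"api": "play_rows", "payload": {
  "deltas": [
    {"x":0.36,"y":0.5,"z":-2,"ax":0,"ay":0,"az":0,"jaw":1},
    {"x":0,"y":0,"z":-3,"ax":0,"ay":0,"az":0,"jaw":1},
    {"x":0,"y":0,"z":-3,"ax":0,"ay":0,"az":0,"jaw":1},
    {"x":0,"y":0,"z":-2.5,"ax":0,"ay":0,"az":0,"jaw":1},
    {"x":0,"y":0,"z":-0.9,"ax":0,"ay":0,"az":0,"jaw":1}
  ]
}}

```text
time_s: 2.33
position: [0.5139, -0.2839, 0.0738]
ee_rot: [-0.001, 0.985, -0.174, -0.002]
wrist_force: [-0.0, 0.5, -0.4]
grip_width: 0.0939
gripper_force: 0.0
```

>>> {"api": "play_rows", "payload": {
  "deltas": [
    {"x":0,"y":0,"z":0,"ax":0,"ay":0,"az":0,"jaw":1},
    {"x":0,"y":0,"z":0,"ax":0,"ay":0,"az":0,"jaw":1}
  ]
}}

```text
time_s: 2.58
position: [0.5161, -0.2852, 0.0776]
ee_rot: [0.001, 0.985, -0.174, 0.001]
wrist_force: [0.1, 0.2, -0.3]
grip_width: 0.0938
gripper_force: 0.0
```

>>> {"api": "play_rows", "payload": {
  "deltas": [
    {"x":0,"y":0,"z":0,"ax":0,"ay":0,"az":0,"jaw":-1},
    {"x":0,"y":0,"z":0,"ax":0,"ay":0,"az":0,"jaw":-1},
    {"x":0,"y":0,"z":0,"ax":0,"ay":0,"az":0,"jaw":-1},
    {"x":0,"y":0,"z":0,"ax":0,"ay":0,"az":0,"jaw":-1},
    {"x":0,"y":0,"z":0,"ax":0,"ay":0,"az":0,"jaw":-1}
  ]
}}

```text
time_s: 3.2
position: [0.5155, -0.2845, 0.0764]
ee_rot: [-0.0, 0.985, -0.173, -0.0]
wrist_force: [-0.3, 0.5, -1.1]
grip_width: 0.0476
gripper_force: 0.0
```

>>> {"api": "play_rows", "payload": {
  "deltas": [
    {"x":0,"y":0,"z":0,"ax":0,"ay":0,"az":0,"jaw":-1},
    {"x":0,"y":0,"z":0,"ax":0,"ay":0,"az":0,"jaw":-1},
    {"x":0,"y":0,"z":0,"ax":0,"ay":0,"az":0,"jaw":-1}
  ]
}}

```text
time_s: 3.58
position: [0.5155, -0.2845, 0.0764]
ee_rot: [0.0, 0.985, -0.173, -0.0]
wrist_force: [-0.2, -0.4, 0.1]
grip_width: 0.0217
gripper_force: 30.0
```

Gripped: width 21.7 mm, 30 N. Next, lift and carry over to the +y end of the slate.

>>> {"api": "play_rows", "payload": {
  "deltas": [
    {"x":0,"y":0,"z":1.4,"ax":0,"ay":0,"az":0,"jaw":-1},
    {"x":0,"y":0,"z":3,"ax":0,"ay":0,"az":0,"jaw":-1},
    {"x":0,"y":0,"z":4,"ax":0,"ay":0,"az":0,"jaw":-1},
    {"x":-0.2,"y":1,"z":3,"ax":0,"ay":0,"az":1,"jaw":-1},
    {"x":-0.2,"y":3,"z":1,"ax":0,"ay":0,"az":1,"jaw":-1}
  ]
}}

```text
time_s: 4.2
position: [0.5125, -0.2457, 0.2041]
ee_rot: [0.001, 0.988, -0.157, 0.002]
wrist_force: [0.5, 0.2, -1.7]
grip_width: 0.022
gripper_force: 30.0
```

>>> {"api": "play_rows", "payload": {
  "deltas": [
    {"x":-0.2,"y":4,"z":0,"ax":0,"ay":0,"az":1,"jaw":-1},
    {"x":-0.2,"y":4,"z":0,"ax":0,"ay":0,"az":1,"jaw":-1},
    {"x":-0.2,"y":4,"z":0,"ax":0,"ay":0,"az":1,"jaw":-1},
    {"x":-0.2,"y":4,"z":0,"ax":0,"ay":0,"az":1,"jaw":-1},
    {"x":-0.2,"y":4,"z":0,"ax":0,"ay":0,"az":0.5,"jaw":-1}
  ]
}}

```text
time_s: 4.82
position: [0.5013, -0.0432, 0.2013]
ee_rot: [0.0, 0.993, -0.117, 0.0]
wrist_force: [0.5, -0.3, -2.2]
grip_width: 0.0219
gripper_force: 30.0
```

>>> {"api": "play_rows", "payload": {
  "deltas": [
    {"x":-0.2,"y":4,"z":0,"ax":0,"ay":0,"az":0,"jaw":-1},
    {"x":-0.2,"y":4,"z":0,"ax":0,"ay":0,"az":0,"jaw":-1},
    {"x":0,"y":4,"z":0,"ax":0,"ay":0,"az":0,"jaw":-1},
    {"x":0,"y":2.5,"z":0,"ax":0,"ay":0,"az":0,"jaw":-1},
    {"x":0,"y":1.2,"z":0,"ax":0,"ay":0,"az":0,"jaw":-1}
  ]
}}

```text
time_s: 5.45
position: [0.4974, 0.1136, 0.2011]
ee_rot: [-0.0, 0.993, -0.117, 0.0]
wrist_force: [-0.6, -0.0, -1.3]
grip_width: 0.0223
gripper_force: 30.0
```

>>> {"api": "play_rows", "payload": {
  "deltas": [
    {"x":0,"y":0,"z":0,"ax":0,"ay":0,"az":0,"jaw":-1},
    {"x":0,"y":0,"z":0,"ax":0,"ay":0,"az":0,"jaw":-1}
  ]
}}

```text
time_s: 5.7
position: [0.4976, 0.1117, 0.2006]
ee_rot: [0.0, 0.993, -0.118, 0.0]
wrist_force: [0.6, 0.4, -1.9]
grip_width: 0.0215
gripper_force: 30.0
```

```bash
python3 - <<'E'
from h import *
from cell import get_obs
o=get_obs();print(o['time_s'],o['position'],o['ee_rot'],o['grip_width'],o['wrist_force'])
im=cams.grab_frame("side")
c=cams.get_calibration("side")
def box(c,yaw,L,w,z):
    a=np.radians(yaw);R=np.array([[np.cos(a),-np.sin(a)],[np.sin(a),np.cos(a)]])
    return [[*(R@[sx*L/2,sy*w/2]+c),z] for sx,sy in((1,1),(1,-1),(-1,-1),(-1,1))]
k=5;im=cv2.resize(im[:,:,::-1],None,fx=k,fy=k,interpolation=cv2.INTER_CUBIC)
p=o['position'];zb=p[2]-.0764
for L,w,z in((.12,.05,zb),(.12,.05,zb+.046)):
    cv2.polylines(im,[((w2px(c,box(p[:2],-13.4,L,w,z))+.5)*k).astype(np.int32)],True,(0,0,255),1)
u=w2px(c,[[p[0],p[1],zb]])[0]*k; print(u/k)
x,y=int(u[0]),int(u[1])
cv2.imwrite("pics/s5.png",im[max(0,y-350):y+250,max(0,x-400):x+400])
E
```

```text
5.7 [0.49764449 0.11172626 0.20056139] [ 1.44845974e-04  9.93044980e-01 -1.17735490e-01  3.70148376e-05] 0.02149314552493828 [ 0.58862001  0.37958928 -1.8647143 ]
[327.69692974 228.60949796]
```

View pics/s5.png

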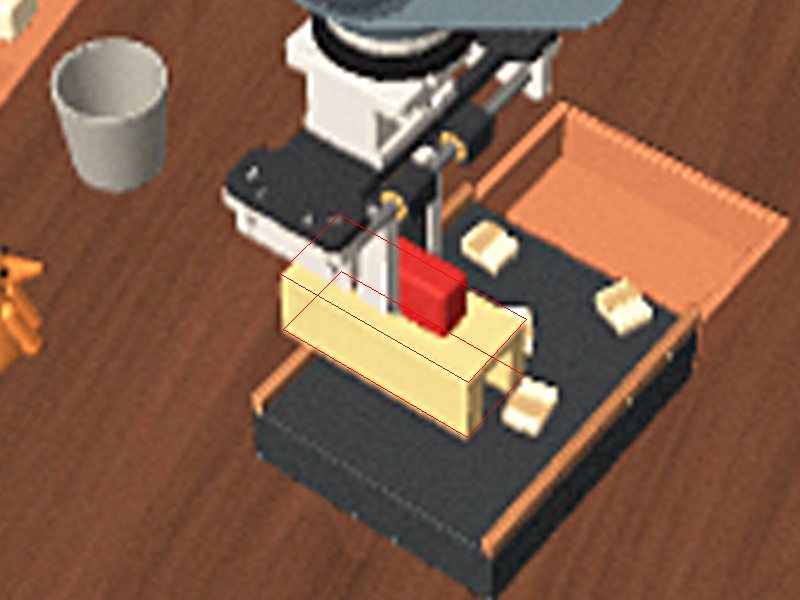

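The scraper is held square, over the slate's +y end and behind all the chips. Lowering it now.

>>> {"api": "play_rows", "payload": {
  "deltas": [
    {"x":0,"y":0,"z":-2,"ax":0,"ay":0,"az":0,"jaw":-1},
    {"x":0,"y":0,"z":-2.5,"ax":0,"ay":0,"az":0,"jaw":-1},
    {"x":0,"y":0,"z":-2,"ax":0,"ay":0,"az":0,"jaw":-1},
    {"x":0,"y":0,"z":-0.7,"ax":0,"ay":0,"az":0,"jaw":-1},
    {"x":0,"y":0,"z":-0.3,"ax":0,"ay":0,"az":0,"jaw":-1}
  ]
}}

```text
time_s: 6.38
position: [0.4978, 0.112, 0.1256]
ee_rot: [0.0, 0.993, -0.118, 0.0]
wrist_force: [-0.1, -0.5, -1.6]
grip_width: 0.0216
gripper_force: 30.0
```

>>> {"api": "play_rows", "payload": {
  "deltas": [
    {"x":0,"y":0,"z":-0.1,"ax":0,"ay":0,"az":0,"jaw":-1},
    {"x":0,"y":0,"z":0,"ax":0,"ay":0,"az":0,"jaw":-1}
  ]
}}

```text
time_s: 6.62
position: [0.498, 0.1125, 0.1252]
ee_rot: [-0.0, 0.993, -0.117, 0.001]
wrist_force: [-0.0, -0.5, -2.0]
grip_width: 0.0223
gripper_force: 30.0
```

>>> {"api": "play_rows", "payload": {
  "deltas": [
    {"x":0,"y":0,"z":-0.2,"ax":0,"ay":0,"az":0,"jaw":-1},
    {"x":-0.23,"y":-0.97,"z":0,"ax":0,"ay":0,"az":0,"jaw":-1},
    {"x":-0.23,"y":-0.97,"z":0,"ax":0,"ay":0,"az":0,"jaw":-1},
    {"x":-0.23,"y":-0.97,"z":0,"ax":0,"ay":0,"az":0,"jaw":-1},
    {"x":-0.23,"y":-0.97,"z":0,"ax":0,"ay":0,"az":0,"jaw":-1}
  ]
}}

```text
time_s: 7.25
position: [0.4882, 0.0729, 0.1225]
ee_rot: [-0.0, 0.993, -0.118, 0.0]
wrist_force: [-0.4, 0.8, -1.8]
grip_width: 0.0219
gripper_force: 30.0
```

>>> {"api": "play_rows", "payload": {
  "deltas": [
    {"x":-0.23,"y":-0.97,"z":0,"ax":0,"ay":0,"az":0,"jaw":-1},
    {"x":-0.23,"y":-0.97,"z":0,"ax":0,"ay":0,"az":0,"jaw":-1},
    {"x":-0.23,"y":-0.97,"z":0,"ax":0,"ay":0,"az":0,"jaw":-1},
    {"x":-0.23,"y":-0.97,"z":0,"ax":0,"ay":0,"az":0,"jaw":-1},
    {"x":-0.23,"y":-0.97,"z":0,"ax":0,"ay":0,"az":0,"jaw":-1}
  ]
}}

```text
time_s: 7.88
position: [0.4767, 0.0246, 0.1225]
ee_rot: [-0.0, 0.993, -0.117, 0.0]
wrist_force: [-0.4, 0.0, -1.5]
grip_width: 0.0221
gripper_force: 30.0
```

```bash
python3 - <<'E'
from h import *
from cell import get_obs
o=get_obs();print(o['time_s'],o['position'],o['wrist_force'])
im=cams.grab_frame("side")[:,:,::-1]
cv2.imwrite("pics/s6.png",cv2.resize(im[160:290,270:430],None,fx=4,fy=4,interpolation=cv2.INTER_CUBIC))
E
```

```text
7.875 [0.47671159 0.02458231 0.12247692] [-0.37222499  0.03343053 -1.4681203 ]
```

View pics/s6.png

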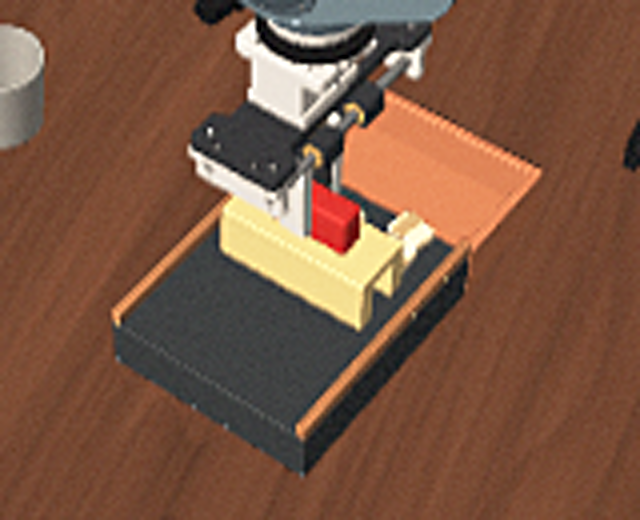

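No chips are left behind the scraper and it isn't touching the fences. That was the tenth and last picture, so image code does the checking from here. Finishing the sweep.

>>> {"api": "play_rows", "payload": {
  "deltas": [
    {"x":-0.23,"y":-0.97,"z":0,"ax":0,"ay":0,"az":0,"jaw":-1},
    {"x":-0.23,"y":-0.97,"z":0,"ax":0,"ay":0,"az":0,"jaw":-1},
    {"x":-0.23,"y":-0.97,"z":0,"ax":0,"ay":0,"az":0,"jaw":-1},
    {"x":-0.23,"y":-0.97,"z":0,"ax":0,"ay":0,"az":0,"jaw":-1},
    {"x":-0.23,"y":-0.97,"z":0,"ax":0,"ay":0,"az":0,"jaw":-1}
  ]
}}

```text
time_s: 8.55
position: [0.4652, -0.024, 0.1224]
ee_rot: [0.0, 0.993, -0.117, -0.0]
wrist_force: [-0.0, 0.0, -2.0]
grip_width: 0.0221
gripper_force: 30.0
```

>>> {"api": "play_rows", "payload": {
  "deltas": [
    {"x":-0.23,"y":-0.97,"z":0,"ax":0,"ay":0,"az":0,"jaw":-1},
    {"x":-0.23,"y":-0.97,"z":0,"ax":0,"ay":0,"az":0,"jaw":-1},
    {"x":-0.23,"y":-0.97,"z":0,"ax":0,"ay":0,"az":0,"jaw":-1},
    {"x":-0.23,"y":-0.97,"z":0,"ax":0,"ay":0,"az":0,"jaw":-1},
    {"x":-0.23,"y":-0.97,"z":0,"ax":0,"ay":0,"az":0,"jaw":-1}
  ]
}}

```text
time_s: 9.18
position: [0.4537, -0.0724, 0.1225]
ee_rot: [-0.0, 0.993, -0.117, -0.0]
wrist_force: [-1.4, -0.1, -0.8]
grip_width: 0.0218
gripper_force: 30.0
```

>>> {"api": "play_rows", "payload": {
  "deltas": [
    {"x":-0.1,"y":-0.5,"z":0,"ax":0,"ay":0,"az":0,"jaw":-1},
    {"x":0,"y":0,"z":0,"ax":0,"ay":0,"az":0,"jaw":-1},
    {"x":0,"y":0,"z":2,"ax":0,"ay":0,"az":0,"jaw":-1},
    {"x":0,"y":0,"z":4,"ax":0,"ay":0,"az":0,"jaw":-1},
    {"x":0,"y":0,"z":4,"ax":0,"ay":0,"az":0,"jaw":-1}
  ]
}}

```text
time_s: 9.8
position: [0.4526, -0.0764, 0.2233]
ee_rot: [-0.0, 0.993, -0.117, -0.0]
wrist_force: [-0.2, -0.4, -1.1]
grip_width: 0.0219
gripper_force: 30.0
```

>>> {"api": "play_rows", "payload": {
  "deltas": [
    {"x":0.5,"y":2,"z":0,"ax":0,"ay":0,"az":2.5,"jaw":-1},
    {"x":1,"y":4,"z":0,"ax":0,"ay":0,"az":2.5,"jaw":-1},
    {"x":1,"y":4,"z":0,"ax":0,"ay":0,"az":2.5,"jaw":-1},
    {"x":1,"y":4,"z":0,"ax":0,"ay":0,"az":2.5,"jaw":-1},
    {"x":1,"y":4,"z":0,"ax":0,"ay":0,"az":2.5,"jaw":-1}
  ]
}}

```text
time_s: 10.42
position: [0.4979, 0.1049, 0.2224]
ee_rot: [-0.0, 1.0, -0.007, 0.0]
wrist_force: [0.6, -0.2, -0.9]
grip_width: 0.022
gripper_force: 30.0
```

>>> {"api": "play_rows", "payload": {
  "deltas": [
    {"x":1,"y":4,"z":0,"ax":0,"ay":0,"az":2.5,"jaw":-1},
    {"x":1,"y":4,"z":0,"ax":0,"ay":0,"az":2.5,"jaw":-1},
    {"x":1,"y":4,"z":0,"ax":0,"ay":0,"az":2.5,"jaw":-1},
    {"x":1,"y":4,"z":0,"ax":0,"ay":0,"az":2.5,"jaw":-1},
    {"x":1,"y":4,"z":0,"ax":0,"ay":0,"az":2.5,"jaw":-1}
  ]
}}

```text
time_s: 11.05
position: [0.5478, 0.3049, 0.2222]
ee_rot: [0.0, 0.995, 0.101, -0.0]
wrist_force: [0.6, -0.7, -2.4]
grip_width: 0.0217
gripper_force: 30.0
```

>>> {"api": "play_rows", "payload": {
  "deltas": [
    {"x":0.7,"y":2.5,"z":0,"ax":0,"ay":0,"az":2.1,"jaw":-1},
    {"x":0,"y":0.9,"z":0,"ax":0,"ay":0,"az":1,"jaw":-1},
    {"x":0,"y":0,"z":0,"ax":0,"ay":0,"az":0,"jaw":-1},
    {"x":0,"y":0,"z":0,"ax":0,"ay":0,"az":0,"jaw":-1}
  ]
}}

```text
time_s: 11.55
position: [0.5547, 0.3363, 0.2224]
ee_rot: [0.0, 0.992, 0.127, -0.0]
wrist_force: [0.4, -0.3, -2.2]
grip_width: 0.0216
gripper_force: 30.0
```

```bash
python3 - <<'E'
from h import *
from cell import get_obs
from scipy.spatial.transform import Rotation as R
np.set_printoptions(precision=4,suppress=True)
o=get_obs();print(o['time_s'],o['position'],o['joints'])
M=R.from_quat(np.roll(o['ee_rot'],-1)).as_matrix();print("yaw",np.degrees(np.arctan2(M[1,0],M[0,0])))
org=np.array([.4725,.0057]);ux=np.array([.9727,-.2321]);v=np.array([.2321,.9727])
for n in("top","side"):
    im=cams.grab_frame(n);cv2.imwrite(f"pics/{n}7.png",im[:,:,::-1]);c=cams.get_calibration(n)
    b=im.astype(int);m=(b.min(2)>150)&(b[...,0]>200)&(b[...,2]>130)
    k,l,st,ce=cv2.connectedComponentsWithStats(m.astype(np.uint8))
    for i in range(1,k):
        if st[i,4]>=10:
            for z in(.016,):
                P=px2w(c,[ce[i]],z)[0][:2]-org; q=np.array([P@ux,P@v])
                if abs(q[0])<.12 and -.2<q[1]<.2: print(n,st[i,4],ce[i],q)
E
```

```text
11.55 [0.5547 0.3363 0.2224] [ 0.3707  0.249   1.5681 -0.0002  1.3248  1.6873]
yaw 14.56781830692094
top 189 [359.4074 217.8148] [ 0.044  -0.0832]
top 115 [356.0696 233.0609] [ 0.0055 -0.0837]
top 146 [348.911  251.4589] [-0.0423 -0.0769]
side 46 [356.0435 202.5435] [ 0.0446 -0.0907]
side 30 [366.3667 209.5   ] [ 0.0041 -0.0862]
side 22 [380.1364 213.0909] [-0.0366 -0.0986]
```

All five chips show in the trough as three blobs (189+115+146 px, about 103 px per chip), and none are on the slate. Lowering onto the bar.

>>> {"api": "play_rows", "payload": {
  "deltas": [
    {"x":0,"y":0.1,"z":-1.5,"ax":0,"ay":0,"az":0,"jaw":-1},
    {"x":0,"y":0,"z":-1,"ax":0,"ay":0,"az":0,"jaw":-1},
    {"x":0,"y":0,"z":-0.7,"ax":0,"ay":0,"az":0,"jaw":-1},
    {"x":0,"y":0,"z":-0.5,"ax":0,"ay":0,"az":0,"jaw":-1},
    {"x":0,"y":0,"z":-0.4,"ax":0,"ay":0,"az":0,"jaw":-1}
  ]
}}

```text
time_s: 12.28
position: [0.5549, 0.3382, 0.1812]
ee_rot: [-0.0, 0.992, 0.127, 0.0]
wrist_force: [0.5, 0.4, -1.6]
grip_width: 0.022
gripper_force: 30.0
```

```bash
python3 - <<'E'
from h import *
from cell import get_obs
o=get_obs();print(o['time_s'],o['position'],o['wrist_force'])
# yellow-brass edge lines in the first top picture, subpixel, per row
im=cv2.imread("pics/top0.png").astype(int);c=cams.get_calibration("top")
B,G,Rr=im[...,0],im[...,1],im[...,2]
for r in(160,175,190,205,220):
    print(r,[(x,*im[r,x,::-1]) for x in range(int(165+(r-150)*.22)-2,int(165+(r-150)*.22)+12)])
a=np.radians(14.65);u=np.array([np.cos(a),np.sin(a)]);n=np.array([-u[1],u[0]])
for s in(-.06,0,.06): print(w2px(c,[[*(np.array([.5545,.338])+s*u+t*n),z] for t,z in((.007,.11),(-.007,.11),(-.007,.096))]).round(1).tolist())
E
```

```text
12.275 [0.55490722 0.33822252 0.18121044] [ 0.5317795   0.44236458 -1.64624641]
160 [(165, np.int64(168), np.int64(98), np.int64(65)), (166, np.int64(176), np.int64(104), np.int64(62)), (167, np.int64(254), np.int64(217), np.int64(96)), (168, np.int64(255), np.int64(255), np.int64(124)), (169, np.int64(255), np.int64(243), np.int64(107)), (170, np.int64(255), np.int64(238), np.int64(101)), (171, np.int64(255), np.int64(240), np.int64(105)), (172, np.int64(255), np.int64(235), np.int64(100)), (173, np.int64(244), np.int64(185), np.int64(77)), (174, np.int64(173), np.int64(119), np.int64(56)), (175, np.int64(237), np.int64(155), np.int64(78)), (176, np.int64(255), np.int64(194), np.int64(104)), (177, np.int64(255), np.int64(198), np.int64(108)), (178, np.int64(254), np.int64(196), np.int64(106))]
175 [(168, np.int64(153), np.int64(87), np.int64(57)), (169, np.int64(153), np.int64(88), np.int64(59)), (170, np.int64(219), np.int64(148), np.int64(74)), (171, np.int64(255), np.int64(230), np.int64(98)), (172, np.int64(255), np.int64(245), np.int64(109)), (173, np.int64(255), np.int64(240),
[... 2045 characters left out ...]
64(255), np.int64(229), np.int64(99)), (182, np.int64(255), np.int64(243), np.int64(104)), (183, np.int64(255), np.int64(241), np.int64(106)), (184, np.int64(255), np.int64(241), np.int64(104)), (185, np.int64(255), np.int64(244), np.int64(104)), (186, np.int64(255), np.int64(208), np.int64(84)), (187, np.int64(174), np.int64(124), np.int64(49)), (188, np.int64(225), np.int64(146), np.int64(76)), (189, np.int64(255), np.int64(185), np.int64(99)), (190, np.int64(254), np.int64(191), np.int64(105)), (191, np.int64(251), np.int64(180), np.int64(99))]
[[178.9, 215.3], [184.9, 213.7], [187.0, 214.2]]
[[173.4, 189.8], [179.3, 188.3], [181.4, 189.1]]
[[167.9, 164.7], [173.8, 163.2], [176.0, 164.3]]
```

The pixel edges match the model to under 1 mm. The feet already straddle the bar with no contact force, so I'll keep lowering.

>>> {"api": "play_rows", "payload": {
  "deltas": [
    {"x":0,"y":0,"z":-0.6,"ax":0,"ay":0,"az":0,"jaw":-1},
    {"x":0,"y":0,"z":-0.6,"ax":0,"ay":0,"az":0,"jaw":-1},
    {"x":0,"y":0,"z":-0.6,"ax":0,"ay":0,"az":0,"jaw":-1},
    {"x":0,"y":0,"z":-0.5,"ax":0,"ay":0,"az":0,"jaw":-1},
    {"x":0,"y":0,"z":-0.2,"ax":0,"ay":0,"az":0,"jaw":-1}
  ]
}}

```text
time_s: 12.9
position: [0.5547, 0.3381, 0.1559]
ee_rot: [0.0, 0.992, 0.127, -0.0]
wrist_force: [0.1, 0.2, -1.3]
grip_width: 0.022
gripper_force: 30.0
```

>>> {"api": "play_rows", "payload": {
  "deltas": [
    {"x":0,"y":0,"z":-0.1,"ax":0,"ay":0,"az":0,"jaw":-1},
    {"x":0,"y":0,"z":-0.1,"ax":0,"ay":0,"az":0,"jaw":-1},
    {"x":0,"y":0,"z":0,"ax":0,"ay":0,"az":0,"jaw":-1}
  ]
}}

```text
time_s: 13.28
position: [0.5549, 0.3382, 0.1545]
ee_rot: [-0.0, 0.992, 0.127, 0.0]
wrist_force: [-0.3, 0.9, -1.6]
grip_width: 0.0219
gripper_force: 30.0
```

>>> {"api": "play_rows", "payload": {
  "deltas": [
    {"x":0,"y":0,"z":-0.1,"ax":0,"ay":0,"az":0,"jaw":-1},
    {"x":0,"y":0,"z":-0.1,"ax":0,"ay":0,"az":0,"jaw":-1},
    {"x":0,"y":0,"z":0,"ax":0,"ay":0,"az":0,"jaw":-1}
  ]
}}

```text
time_s: 13.65
position: [0.5549, 0.3382, 0.1525]
ee_rot: [0.0, 0.992, 0.127, 0.0]
wrist_force: [0.6, -0.2, -1.5]
grip_width: 0.0215
gripper_force: 30.0
```

>>> {"api": "play_rows", "payload": {
  "deltas": [
    {"x":0,"y":0,"z":-0.05,"ax":0,"ay":0,"az":0,"jaw":-1},
    {"x":0,"y":0,"z":-0.05,"ax":0,"ay":0,"az":0,"jaw":-1},
    {"x":0,"y":0,"z":0,"ax":0,"ay":0,"az":0,"jaw":-1}
  ]
}}

```text
time_s: 14.02
position: [0.5549, 0.3382, 0.1523]
ee_rot: [0.0, 0.992, 0.127, 0.0]
wrist_force: [-3.3, -0.9, 5.1]
grip_width: 0.0217
gripper_force: 30.0
```

There is contact: vertical force went from -1.5 N to +5 N and z stopped at 0.1523, so it is resting on the bar. Letting go.

>>> {"api": "play_rows", "payload": {
  "deltas": [
    {"x":0,"y":0,"z":0,"ax":0,"ay":0,"az":0,"jaw":-0.3},
    {"x":0,"y":0,"z":0,"ax":0,"ay":0,"az":0,"jaw":0},
    {"x":0,"y":0,"z":0,"ax":0,"ay":0,"az":0,"jaw":0.5},
    {"x":0,"y":0,"z":0,"ax":0,"ay":0,"az":0,"jaw":0.5},
    {"x":0,"y":0,"z":0,"ax":0,"ay":0,"az":0,"jaw":0.5}
  ]
}}

```text
time_s: 14.65
position: [0.5549, 0.3382, 0.1514]
ee_rot: [-0.0, 0.992, 0.127, 0.0]
wrist_force: [0.1, 0.1, 0.3]
grip_width: 0.0681
gripper_force: 0.0
```

>>> {"api": "play_rows", "payload": {
  "deltas": [
    {"x":0,"y":0,"z":0,"ax":0,"ay":0,"az":0,"jaw":0.5},
    {"x":0,"y":0,"z":1,"ax":0,"ay":0,"az":0,"jaw":0.5},
    {"x":0,"y":0,"z":3,"ax":0,"ay":0,"az":0,"jaw":0.5},
    {"x":0,"y":0,"z":4,"ax":0,"ay":0,"az":0,"jaw":0.5},
    {"x":0,"y":0,"z":4,"ax":0,"ay":0,"az":0,"jaw":0.5}
  ]
}}

```text
time_s: 15.28
position: [0.5548, 0.3382, 0.2735]
ee_rot: [-0.0, 0.992, 0.127, 0.0]
wrist_force: [-0.1, 0.2, -0.6]
grip_width: 0.0702
gripper_force: 0.0
```

>>> {"api": "play_rows", "payload": {
  "deltas": [
    {"x":-1,"y":-5,"z":0,"ax":0,"ay":0,"az":0,"jaw":0.5},
    {"x":-1,"y":-5,"z":0,"ax":0,"ay":0,"az":0,"jaw":0.5},
    {"x":-1,"y":-4,"z":0,"ax":0,"ay":0,"az":0,"jaw":0.5},
    {"x":0,"y":0,"z":0,"ax":0,"ay":0,"az":0,"jaw":0.5},
    {"x":0,"y":0,"z":0,"ax":0,"ay":0,"az":0,"jaw":0.5}
  ]
}}

```text
time_s: 15.9
position: [0.5251, 0.1986, 0.2722]
ee_rot: [-0.0, 0.992, 0.127, 0.001]
wrist_force: [0.3, 1.0, 0.4]
grip_width: 0.0705
gripper_force: 0.0
```

```bash
python3 - <<'E'
from h import *
from cell import get_obs
np.set_printoptions(precision=4,suppress=True)
o=get_obs();print(o['time_s'],o['position'],o['wrist_force'],o['grip_width'])
for n in("top","side"):
    im=cams.grab_frame(n);cv2.imwrite(f"pics/{n}9.png",im[:,:,::-1]);c=cams.get_calibration(n)
    hsv=cv2.cvtColor(im,cv2.COLOR_RGB2HSV);m=((hsv[...,0]<6)|(hsv[...,0]>174))&(hsv[...,1]>190)&(hsv[...,2]>110)
    k,l,st,ce=cv2.connectedComponentsWithStats(m.astype(np.uint8))
    print(n,"expect grip mid",w2px(c,[[.5549,.3382,.157],[.5549,.3382,.1395]]))
    for i in range(1,k):
        if st[i,4]>60: print(st[i],ce[i],cv2.minAreaRect(np.argwhere(l==i)[:,::-1].astype(np.float32)))
    # bystanders: change since the first picture
    a=cv2.imread(f"pics/{n}0.png"); d=cv2.absdiff(a,im[:,:,::-1].copy()).max(2)>60
    k,l,st,ce=cv2.connectedComponentsWithStats(d.astype(np.uint8))
    print("changed",[st[i].tolist() for i in range(1,k) if st[i,4]>15])
E
```

```text
15.9 [0.5251 0.1986 0.2722] [0.2845 1.0251 0.3999] 0.07049594538272969
top expect grip mid [[168.4422 186.003 ]
 [171.4459 187.0963]]
[583 171  16  10 108] [590.5093 175.9074] ((589.9528198242188, 176.08489990234375), (9.203156471252441, 14.422857284545898), 74.05460357666016)
[590 216  15  10 100] [597.15 220.9 ] ((597.0, 220.5), (14.0, 9.0), 0.0)
changed [[104, 128, 156, 272, 28447], [422, 183, 40, 54, 1260], [302, 199, 13, 15, 134], [334, 205, 13, 15, 135], [349, 213, 9, 11, 59], [358, 212, 12, 13, 106], [310, 220, 15, 14, 134], [351, 227, 12, 13, 104], [292, 234, 13, 11, 134], [328, 241, 14, 16, 133], [343, 244, 13, 14, 114], [276, 320, 127, 80, 5500], [623, 386, 17, 14, 144], [320, 397, 18, 3, 42]]
side expect grip mid [[266.5785 281.9195]
 [267.319  285.983 ]]
[252 278  30  17 378] [266.791  286.0529] ((266.32318115234375, 286.0764465332031), (29.208179473876953, 14.207599639892578), 7.594643592834473)
[370 306  21  21 334] [379.6527 315.5778] ((380.0, 316.0), (20.0, 20.0), 90.0)
changed [[265, 0, 375, 306, 35653], [271, 135, 23, 10, 126], [421, 144, 108, 92, 5558], [289, 146, 12, 14, 46], [526, 176, 24, 11, 45], [351, 199, 11, 9, 52], [340, 203, 11, 11, 78], [362, 207, 9, 7, 37], [377, 211, 8, 5, 25], [366, 214, 16, 12, 94], [325, 220, 12, 11, 87], [346, 220, 8, 10, 78], [348, 234, 11, 12, 89], [517, 266, 8, 12, 34], [244, 278, 39, 18, 474], [283, 284, 12, 17, 122], [242, 293, 51, 20, 475], [515, 302, 9, 16, 64], [547, 302, 42, 41, 404], [522, 312, 19, 8, 62], [544, 314, 29, 12, 156], [515, 320, 26, 22, 75]]
```

The scraper sits where expected: grip centroid (266.8,286.1) in the side view, predicted (267,284–286). The top difference shows only four clear trough blobs, so I'll settle the chip count numerically.

```bash
python3 - <<'E'
from h import *
im=cv2.imread("pics/top9.png")
print("blue channel, top; rows 207-262, cols 338-374")
for r in range(209,260): print(r,' '.join(f"{im[r,x,0]:3d}" for x in range(338,374)))
b=cv2.imread("pics/top9.png").astype(int)
c=cams.get_calibration("side");d=cv2.imread("pics/side9.png")
print("side")
for r in range(196,224): print(r,' '.join(f"{d[r,x,0]:3d}" for x in range(340,392)))
E
```

```text
blue channel, top; rows 207-262, cols 338-374
209 115 114 113 113 111 113 111 110 113 112 115 114 117 112  93 118 123 128 125 123 126 125 128 127 125 128 128 125 128 128 124 128 128 107  91  76
210 112 113 112 112 113 114 114 113 112 114 113 112 113 113  92 118 125 123 123 124 124 120 117 112 120 122 122 126 123 126 129 126 128 123 124 122
211 108 114 111 112 111 114 113 112 111 111 112 109 116 108  97 116 119 116 120 122 122 121 139 148 131 116 118 117 121 118 121 127 125 128 125 133
212 113 108 111 112 114 112 109 112 114 112 112 112 105  97 138 161 177 132 124 121 116 135 255 255 245 197 165 152 128 119 116 122 122 122 122 124
213 111 116 114 112 108 113 112 111 114 113 110 111 108 140 255 255 255 255 218 166 120 161 255 255 255 255 255 255 244 188 139 118 120 123 127 126
214 114 113 113 114 112 112 109 116 113 115 112 115 111 140 255 255 255 255 248 219 134 180 255 255 255 255 255 255 255 255 255 183 125 121 128 125
215 109 111 115 112 114 112 117 113 115 117 114 110 121 212 255 254 255 249 245 201 141 237 255 255 254 253 253 254 255 255 235 137 120 122 123 123
216 109 111 111 11
[... 11734 characters left out ...]
  65  61  55  55  74  79  79  95  84  84  90  81 102 102  65  37
221  67  62  67  72  69  69  66  65  59  64  69  64  67  63  66  63  67  66  67  65  66  67  68  63  65  63  69  65  68  59  64  66  65  63  69  66  61  66  64  65  63  66  65  74  82  82  93  69 109  71  47  46
222  73  63  62  67  64  67  61  67  68  70  59  66  65  67  69  59  68  61  66  70  68  69  61  68  57  63  66  65  63  63  67  66  66  67  59  60  68  67  62  69  65  72  62  72  82  92  62  55  80  44  43  52
223  66  65  64  63  70  70  63  64  63  65  66  68  65  63  70  67  73  65  67  66  66  64  72  64  65  68  67  67  66  71  68  64  67  65  70  64  64  67  60  67  63  60  72  86  90  72  41  55  50  46  44  49
```

```bash
python3 - <<'E'
from h import *
np.set_printoptions(precision=3,suppress=True)
t=cams.get_calibration("top");s=cams.get_calibration("side")
org=np.array([.4725,.0057]);ux=np.array([.9727,-.2321]);v=np.array([.2321,.9727])
for name,p in(("A left corners",[(343.5,248),(342.5,256)]),("A right corners",[(354.5,249.5),(354,257)]),("B",[(349,245)]),("E",[(352,215),(350.5,222)])):
  for z in(.016,.03,.045):
    P=px2w(t,p,z);print(name,z,w2px(s,P).round(1).tolist(),"local",(P[:,:2]-org)@np.c_[ux,v])
print("rim px side",w2px(s,[[*(org+x*ux-.06*v),.045] for x in(-.03,-.045,-.06)]).round(1).tolist())
E
```

```text
A left corners 0.016 [[373.5, 220.9], [379.5, 223.5]] local [[-0.037 -0.062]
 [-0.057 -0.064]]
A left corners 0.03 [[373.6, 217.9], [379.6, 220.5]] local [[-0.037 -0.061]
 [-0.056 -0.064]]
A left corners 0.045 [[373.8, 214.7], [379.7, 217.3]] local [[-0.037 -0.061]
 [-0.056 -0.063]]
A right corners 0.016 [[377.8, 214.7], [383.5, 216.9]] local [[-0.034 -0.089]
 [-0.052 -0.092]]
A right corners 0.03 [[377.9, 211.9], [383.5, 214.0]] local [[-0.034 -0.088]
 [-0.052 -0.091]]
A right corners 0.045 [[378.0, 208.7], [383.6, 210.8]] local [[-0.035 -0.087]
 [-0.052 -0.09 ]]
B 0.016 [[372.7, 216.9]] local [[-0.027 -0.074]]
B 0.03 [[372.9, 214.0]] local [[-0.027 -0.073]]
B 0.045 [[373.0, 210.8]] local [[-0.027 -0.072]]
E 0.016 [[350.4, 207.7], [355.3, 210.3]] local [[ 0.046 -0.064]
 [ 0.029 -0.064]]
E 0.03 [[350.7, 204.9], [355.6, 207.4]] local [[ 0.045 -0.063]
 [ 0.028 -0.064]]
E 0.045 [[351.0, 201.9], [355.9, 204.4]] local [[ 0.044 -0.063]
 [ 0.027 -0.063]]
rim px side [[371.5, 213.7], [375.9, 216.1], [380.3, 218.5]]
```

Chip A leans on another chip, with its upper edge at or just below the rim and all of it past the slate edge (y -61 to -91 mm). All five chips are off the slate and inside the trough. Nothing changed at the bystanders beyond what the moving arm explains. Handing in.

```bash
python3 -c "
from cell import order
print(order.sign_off())"
```

```text
the job is handed in; nothing more can be done
None
```

I wiped all five chips off the slate into the trough, set the scraper astride the brass bar and released it there, then handed the job in at about 16 s; one chip leans on another with its edge near the trough rim, and the verdict was not shown.

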